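# Switch the cup station over to its full lane

## Robot

A 6-joint arm with a two-finger parallel gripper is mounted at the origin on the work surface. World frame = base frame: x ahead of the robot, y to its left, z up, the work surface at z = 0. Lengths are in m, angles in rad, forces in N, time in s.
With the tool pointing down it reaches from about 0.275 to 0.825 m from the base axis. Payload 4.9 kg.
Tool frame: the origin (TCP) lies midway between the tips of the shut fingers; the grasp point (between the pads) lies 19 mm behind it (r.pinch_z is the distance from the TCP to the grasp point, in m); y points along the fingers, x is the direction in which the jaws open and shut, and the axes are right-handed (so a half turn about y gives the same grasp; the last joint's range is limited). The gripper opens to 85 mm and grips with 20 to 120 N. Pads are 22 mm wide; open, the fingers measure 114 mm over their backs; the gripper's body (76 mm by 85 mm) begins 54 mm behind the grasp point. The pads swing forward as they close: fully open they stand 13 mm farther back than shut.
Start: joints at [1.188, 0.326, -0.193, 1.052, 0, 1.437], TCP at [0.135, 0.533, 0.231] pointing down, gripper open.
Joint ranges: [-2.65, 2.65], [-0.97, 1.79], [-1.3, 1.35], [-1.93, 2.1], [-1.47, 1.37], [-3.14, 3.14]. Speed limits (rad/s): [2.57, 2.57, 3.14, 3.14, 3.14, 3.14].

## Interface

Orientations are given as a rotation vector (axis times angle).
In Python, from cell import sensors, optics, order, nets, r gives the robot as it stands.
- The arm moves only by the tool apply_moves, never from a script. Its argument "plan" is a list of rows, each a list of 3 entries, a list of its own where there are three numbers: the turn, a rotation vector about the tool's x, y, z in rad, then the shift along the tool's x, y, z in m, then the gripper command: -1 is fully open, 1 is shut, values between are in proportion. In form: [[[ax, ay, az], [tx, ty, tz], jaw], ...]. A call has 1 to 20 rows; each row shifts and turns the commanded pose from where the row before left it, along the tool's axes as they then stand; what a row does not reach is not made up. A row lasts 1/8 s, in which the tool goes at most 62.5 mm and 10.7 degrees, less where a joint would pass 70% of its speed; a pose out of reach is approached as far as the arm can. A call is refused whole if a number of a shift passes 0.0625 or a number of a turn 0.188, either way. A call with a gripper value outside its range is refused whole. The fingers move at their own pace and stop on an object; "grip_force" is the grip in N (left out, the last holds). Time passes only in rows, so rows that do not move let the fingers close. It gives the time, the measured TCP pose, the force and the opening at its end, in the units of the state.
- sensors.observe(): the state, without advancing time (a new reading comes with each control period).
- optics.grab_frame(name): name is "side" or "top"; returns the picture (384x512x3 uint8, red, green, blue); there is no depth.
- optics.camera_info(name): a dict with "fov_y" (degrees; the focal length in pixels is half the picture's height over the tangent of half this angle, whatever the lens; pixels are square), "cx", "cy" (the principal point, pixels), "R" (3x3) and "t" (3): a world point X has camera coordinates R X + t. Camera axes: x right, y down, z forward; pixel columns grow to the right and rows downward; lengths in m; the calibration is good to about 2 mm. A picture is of the moment at which its call begins. camera_info takes no time and is no camera call.
- order.close_job(): hands the job in, once; it reports no verdict.
Trained networks look in the newest picture that a camera, given by its name, has taken for a name from the list of things; names that differ only in an ending like _2 or _b are one class to them, and where a whole thing is asked for, a point or a joint stands for the part that bears it (a point fixed in the world has none). Each returns a list of dicts, best first, with "p" (0 to 1); they miss things now and then, are a little off and sometimes report something else, mostly with a low value. They report only what shows in the picture. A call takes as long as a camera call. They do not tell look-alikes from the thing itself.
- nets.find_in(label, camera): "rect" ([left, top, width, height] in pixels, round what is visible of it).
- nets.spot_point(label, camera): "point" ([column, row] in pixels: a listed point, or the origin of a listed thing).
The state is a dict: "t": time; "qpos": joint angles; "joint_velocities": joint speeds; "tau": joint torques, N m; "ee_pos": TCP position; "tool_rot": TCP orientation; "ft_force": force on the tool from outside, world axes, zero at the start; "torque": the same for the moment, N m; "finger_gap": finger opening in m.
Only numpy, scipy, OpenCV 4.12 (cv2) and the standard library are available. Lean on these libraries where they do the work, as an engineer would, in place of code of your own. Each camera call takes 0.05 s, during which the arm holds its last target. There are 200 camera calls.

## Task

One cup lane of the self-service station holds a tall stack of tumblers, the other is down to its last one. Turn the lock handle (the lower one) clockwise to its stop to free the selector, swing the pointed selector handle fully over towards the lane with the tall stack, never towards the other lane, and then turn the lock handle all the way back so that the selector is locked there. Leave the cups and everything else on the counter where they stand.

Things in the scene. Friction and masses are not known exactly. Their poses are not given: they have to be found in the camera images.
- station: fixed grey wedge, 260 wide (y), 270 deep (x -130 to 140), 202 high at the back plus a 12 mm cap strip. Origin: centre of its underside; x to its back, y to its left seen from the robot. From 30 mm height at the front its panel slopes up away from the robot, 35 deg from level. On the panel's middle line: lock handle, and 130 mm farther up the selector; below 15 mm off the panel only flat steel linkage
- lock (a joint): lock handle, rad: 0 = locked (stop), growing clockwise seen facing the panel to 1.4 = unlocked (stop). At 0 its fan-shaped steel bolt sits between two teeth of the selector's star wheel; the selector is wholly free above 1.15. Starts at 0 to 0.1; friction 0.15 N m, stays where left
- lock_grip (a point): lower handle's grip point, on its turning axis: a plain black bar 80 mm long, 16 wide, 34 high; top 58, this point 41, underside 24 mm off the panel. Axes turn with it: x along the bar (up the slope at joint 0), y across the bar, z out of the panel along the turning axis
- selector (a joint): selector handle, rad: 0 = points straight up the slope (off); +1.047 = stop, points to the left lane (station's +y); -1.047 = stop, to the right lane; positive is anticlockwise seen facing the panel. Starts within 0.025 of 0, locked; friction 0.15 N m, stays where left. The lock turns back only with it within 0.04 of 0 or of a stop
- selector_grip (a point): upper, pointed handle's grip point, on its turning axis: a black bar 16 mm wide, 34 high (top 58, this point 41, underside 24 mm off the panel), from 35 behind to 45 mm ahead of this point, then a lower, narrower pointer to 84 mm ahead. Axes turn with it: x along the pointer, y across, z out of the panel along the turning axis
- full_stack_mid (a point): tall stack of nested clear tumblers (84 mm across, 249 high), standing in one of the two cup lanes: base plates with three thin posts and a hoop (182 high, 112 across) centred at x 40, y +215 (left) and y -215 mm (right) of the station; point at the stack's centre, half-way up
- short_stack_mid (a point): the last tumbler (84 mm across, 117 mm high) standing in the other cup lane; point at its centre, half-way up
- sugar_jar: glass jar with steel cap, 60 mm across, 85 mm high, in front of the right lane; origin at its foot
- tumbler: single clear tumbler, 72 mm across, 100 mm high, in front of the left lane; origin at its foot
- serving_spoon: white serving spoon 190 mm long lying on the counter in front of the station; origin under its middle
There are look-alikes about, which are no part of the job. Leave any red or yellow look-alike of the part that bears full_stack_mid alone.

How it is judged:
By the outcome, as a careful person would: the job done as asked, in the order asked, and still so for the second after the job is handed in, with the robot touching nothing.
It also fails if it takes over 58 s, if anything falls off the work surface, if the arm or the gripper's body presses on something with over 40 N, if the wrist force passes 120 N, or if a joint passes its speed limit or range.

## Working session

There is one attempt and no reset: what is moved stays moved. The work goes in short steps, Python scripts to look and compute and a tool call to move; the robot and the scene stay as the last step left them, time stands still between calls to the robot, and variables do not carry over. Pictures are saved under pics/ and viewed, about 8 in all and at most 12, crops included, and the job is handed in when it is done.

Besides the shell and the picture viewer there is one more tool, called after "Request:" as a command line: name --argument value ..., lists and objects as JSON in quotes. apply_moves: Moves the arm, as the interface text tells. Its arguments: {"type":"object","properties":{"plan":{"type":"array","items":{"type":"array"}},"grip_force":{"type":"number"}},"required":["plan"]}

```bash
mkdir -p pics; ls
cat > h.py <<'E'
import numpy as np, cv2
from cell import sensors, optics, order, nets, r
from scipy.spatial.transform import Rotation as Ro
def cam(n):
    c=optics.camera_info(n); f=192/np.tan(np.radians(c['fov_y']/2)); return f,c['cx'],c['cy'],np.array(c['R']),np.array(c['t'])
def proj(n,X):
    f,cx,cy,R,t=cam(n); p=np.atleast_2d(X)@R.T+t; return np.c_[cx+f*p[:,0]/p[:,2],cy+f*p[:,1]/p[:,2]]
def save(n,name,crop=None,s=1):
    im=optics.grab_frame(n)
    np.save('pics/'+name+'.npy',im)
    if crop: a,b,c,d=crop; im=im[b:d,a:c]
    cv2.imwrite('pics/'+name+'.png',cv2.resize(im[:,:,::-1],None,fx=s,fy=s,interpolation=cv2.INTER_CUBIC))
E
python3 - <<'E'
from h import *
for n in('top','side'):
    save(n,n+'0',s=1.5)
    print(n,optics.camera_info(n))
    for l in ['lock_grip','selector_grip','full_stack_mid','short_stack_mid','station']:
        print(l,[(round(d['p'],2),np.round(d['point'],1)) for d in nets.spot_point(l,n)[:4]])
print(sensors.observe())
E
```

```text
pics
top {'fov_y': 53.43950019762875, 'cx': 252.27077819809918, 'cy': 192.47902872945932, 'R': array([[-0.02664578, -0.99963972, -0.00323061],
       [-0.97882662,  0.02674684, -0.2029361 ],
       [ 0.20294939, -0.00224519, -0.97918665]]), 't': array([0.08696061, 0.55616763, 1.0434753 ])}
lock_grip [(0.73, array([272., 219.]))]
selector_grip []
full_stack_mid [(0.82, array([161.5, 135.6])), (0.64, array([128. , 190.9])), (0.28, array([286.5, 260.6]))]
short_stack_mid [(0.83, array([334.3, 162.4]))]
station [(0.71, array([263.2, 197.4])), (0.62, array([271.9, 218.2]))]
side {'fov_y': 48.94562913845849, 'cx': 259.09655802354786, 'cy': 189.8483275930749, 'R': array([[ 0.43905374, -0.8984587 , -0.00194304],
       [-0.72828215, -0.35462469, -0.58638421],
       [ 0.52615294,  0.25886926, -0.81003073]]), 't': array([-0.18399269,  0.49413155,  0.93905075])}
lock_grip [(0.91, array([259.7, 219.2]))]
selector_grip [(0.75, array([269.6, 174.2]))]
full_stack_mid [(0.9, array([206.2, 117.7])), (0.71, array([157.3, 142.9])), (0.61, array([201. , 166.2]))]
short_stack_mid [(0.94, array([346.7, 208.6]))]
station [(0.87, array([264.6, 214.2]))]
{'t': 0.6, 'qpos': array([ 1.18780467e+00,  3.26162908e-01, -1.92607324e-01,  1.05199938e+00,
       -1.08432865e-05,  1.43659114e+00]), 'joint_velocities': array([ 9.32221026e-04, -5.99207687e-05,  6.98319365e-04, -2.15375698e-04,
        9.51987111e-05, -1.03252347e-03]), 'tau': array([-8.87569004e-04, -4.43087447e+01,  2.62646538e+01,  1.45755523e-03,
       -6.75571164e-05, -8.80740014e-08]), 'ee_pos': array([0.13542603, 0.53308217, 0.23129827]), 'tool_rot': array([-1.31666379, -1.02401746,  1.02396985]), 'ft_force': array([-0.57772498,  0.28316373,  0.07716006]), 'torque': array([ 0.01486359,  0.02615585, -0.00742141]), 'finger_gap': 0.08525386072999959}
```

View pictures.

View pics/top0.png

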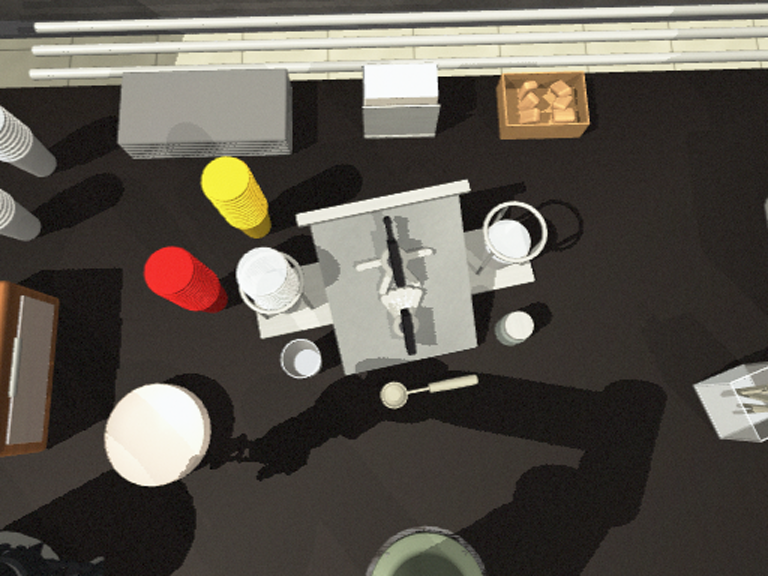

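View pics/side0.png

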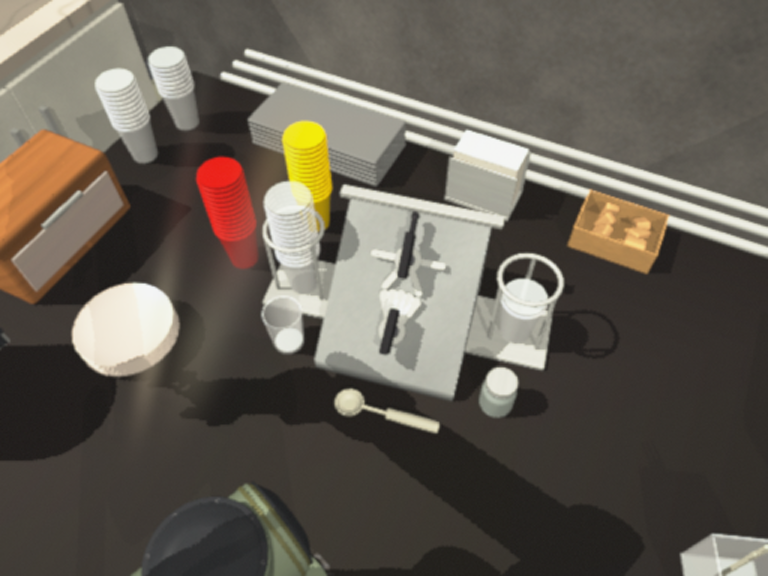

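```bash
cat > fit.py <<'E'
from h import *
from scipy.optimize import least_squares
a=np.radians(35)
U=np.array([np.cos(a),0,np.sin(a)]);N=np.array([-np.sin(a),0,np.cos(a)]);P0=np.array([-.13,0,.03])
def S(p,X): # station->world
    c,s=np.cos(p[2]),np.sin(p[2]); X=np.atleast_2d(X)
    return np.c_[p[0]+c*X[:,0]-s*X[:,1],p[1]+s*X[:,0]+c*X[:,1],X[:,2]]
def pts(p):
    L=P0+U*p[3]+N*.041; E=P0+U*(p[3]+.13)+N*.041
    return dict(L=L,E=E,F=[.04,.215,.1245+.005],H=[.04,-.215,.0585+.005],FL=[-.13,.13,.03],FR=[-.13,-.13,.03])
E
python3 - <<'E'
from fit import *
obs=[('top','L',272,219),('side','L',259.7,219.2),('side','E',269.6,174.2),('side','F',206.2,117.7),('side','F',195,150),('top','F',176,190),('side','H',346.7,208.6),('top','H',334.3,162.4),('top','FL',230,249),('top','FR',318,231),('side','FL',213,239),('side','FR',301,260)]
obs=[o for o in obs if o[:3]!=('side','F',206.2)]
def res(p):
    d=pts(p); return np.concatenate([proj(n,S(p,d[k]))[0]-[u,v] for n,k,u,v in obs])
f=least_squares(res,[.55,0,0,.08],loss='soft_l1'); p=f.x; print(p)
for o,e in zip(obs,res(p).reshape(-1,2)): print(o,e.round(1))
np.save('p.npy',p)
for n in('top','side'):
    im=np.load(f'pics/{n}0.npy')[:,:,::-1]; k=3; x0,y0=(150,100) 
    im=cv2.resize(im[y0:y0+190,x0:x0+240],None,fx=k,fy=k,interpolation=cv2.INTER_CUBIC)
    D=dict(pts(p)); Tp=P0+U*(.172/np.sin(a))
    for s in(-.13,.13): D['T%s'%s]=Tp+[0,s,0]; D['G%s'%s]=[-.13,s,0]
    D['L0']=P0+U*(p[3]-.04)+N*.058;D['L1']=P0+U*(p[3]+.04)+N*.058
    D['E0']=P0+U*(p[3]+.13-.035)+N*.058;D['E1']=P0+U*(p[3]+.13+.045)+N*.058
    for q in D.values():
        w=((proj(n,S(p,q))[0]-[x0-.5,y0-.5])*k).astype(int); cv2.drawMarker(im,tuple(int(v) for v in w),(0,0,255),0,9,1)
    cv2.imwrite(f'pics/{n}_o.png',im)
im=np.vstack([cv2.imread(f'pics/{n}_o.png') for n in('top','side')]); 
im=np.hstack([cv2.resize(cv2.imread(f'pics/{n}_o.png')[:, 100:500] if n=='top' else cv2.imread(f'pics/{n}_o.png')[:,60:460],(400,570)) for n in('top','side')])
cv2.imwrite('pics/o.png',im)
E
```

```text
[0.55504277 0.03877066 0.19288016 0.08194139]
('top', 'L', 272, 219) [-0.5  0.9]
('side', 'L', 259.7, 219.2) [0.3 0.8]
('side', 'E', 269.6, 174.2) [ 0.9 -2.8]
('side', 'F', 195, 150) [ 3. 13.]
('top', 'F', 176, 190) [7.4 0.8]
('side', 'H', 346.7, 208.6) [-0.8 -0. ]
('top', 'H', 334.3, 162.4) [-1.6  1.5]
('top', 'FL', 230, 249) [-0.4 -0.9]
('top', 'FR', 318, 231) [-0.7 -2.6]
('side', 'FL', 213, 239) [-2.6 -0.8]
('side', 'FR', 301, 260) [1.9 0.2]
```

View pics/o.png

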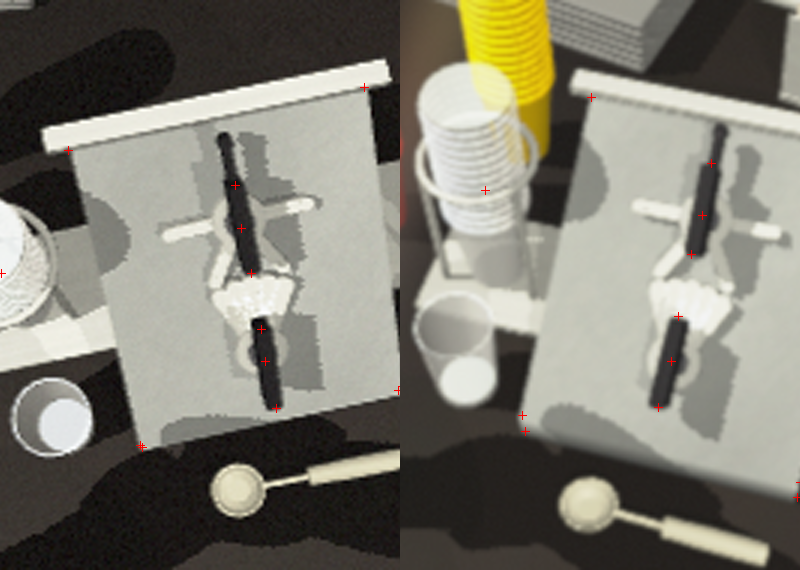

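```bash
cat > plan.py <<'E'
from fit import *
p=np.load('p.npy'); Rz=Ro.from_euler('z',p[2]).as_matrix()
n=Rz@N; u=Rz@U; ly=Rz@[0,1,0]
LOCK=S(p,P0+U*p[3]+N*.041)[0]; SEL=S(p,P0+U*(p[3]+.13)+N*.041)[0]
def tool(th,flip=1): # handle angle th about outward normal; jaw axis across bar
    y=-n; x=flip*(Ro.from_rotvec(n*th).as_matrix()@ly); return np.c_[x,y,np.cross(x,y)]
def tcp(g,off=0): return g+n*(off-r.pinch_z)
def plan(R,X,m=1,st=None,pr=True):
    s=sensors.observe(); R0=Ro.from_rotvec(s['tool_rot']).as_matrix(); x0=s['ee_pos']
    w=Ro.from_matrix(R0.T@R).as_rotvec(); d=R0.T@(X-x0); 
    k=max(m,int(np.ceil(max(np.linalg.norm(w)/.18,np.linalg.norm(X-x0)/.06))))
    print('total turn',w.round(4),'shift(tool0)',d.round(4),'rows',k)
    print('row turn',(w/k).round(4))
    dx=(X-x0)/k
    for i in range(k): print((Ro.from_rotvec(w*(i)/k).as_matrix().T@R0.T@dx).round(4).tolist())
E
python3 - <<'E'
from plan import *
s=sensors.observe(); R0=Ro.from_rotvec(s['tool_rot']).as_matrix(); print(R0.round(2),r.pinch_z)
print('lock',LOCK,'sel',SEL,'n',n)
for f in(1,-1):
    print(f); plan(tool(0,f),np.array([.38,.05,.36]))
print(tcp(LOCK,.12))
E
```

```text
[[ 0.25  0.   -0.97]
 [ 0.97  0.    0.25]
 [ 0.   -1.   -0.  ]] 0.0187
lock [0.47025066 0.02221007 0.11058488] sel [0.57476571 0.04262271 0.18514982] n [-0.56294016 -0.10994682  0.81915204]
1
total turn [-0.6008 -0.4278 -0.1349] shift(tool0) [-0.408  -0.1287 -0.356 ] rows 10
row turn [-0.0601 -0.0428 -0.0135]
[-0.0408, -0.0129, -0.0356]
[-0.0421, -0.0113, -0.0346]
[-0.0434, -0.0099, -0.0334]
[-0.0447, -0.0085, -0.032]
[-0.046, -0.0072, -0.0306]
[-0.0471, -0.0061, -0.029]
[-0.0483, -0.005, -0.0273]
[-0.0493, -0.0041, -0.0254]
[-0.0503, -0.0033, -0.0235]
[-0.0513, -0.0026, -0.0215]
-1
total turn [ 0.1832  2.5889 -0.8162] shift(tool0) [-0.408  -0.1287 -0.356 ] rows 16
row turn [ 0.0115  0.1618 -0.051 ]
[-0.0255, -0.008, -0.0222]
[-0.0211, -0.0095, -0.0259]
[-0.0162, -0.0108, -0.0288]
[-0.0108, -0.0118, -0.0309]
[-0.005, -0.0126, -0.032]
[0.0008, -0.0131, -0.0322]
[0.0067, -0.0132, -0.0315]
[0.0123, -0.0131, -0.0298]
[0.0176, -0.0127, -0.0272]
[0.0224, -0.0119, -0.0238]
[0.0265, -0.0109, -0.0197]
[0.0298, -0.0097, -0.015]
[0.0323, -0.0082, -0.0099]
[0.0339, -0.0066, -0.0045]
[0.0344, -0.0049, 0.0011]
[0.034, -0.0031, 0.0067]
[0.41322482 0.01107245 0.19356498]
```

Request:
apply_moves --plan '[[[0,0,0],[0,-0.04,0],-1],[[0,0,0],[0,-0.06,0],-1],[[0,0,0],[0,-0.03,0],-1]]'

```text
t: 0.98
ee_pos: [0.1357, 0.5339, 0.3647]
tool_rot: [-1.314, -1.027, 1.021]
ft_force: [-0.6, 0.0, -1.3]
finger_gap: 0.0855
```

```bash
python3 -c "
from plan import *
plan(tool(0),np.array([.37,.0,.34]))"
```

```text
total turn [-0.5993 -0.4289 -0.131 ] shift(tool0) [-0.4599  0.023  -0.3585] rows 10
row turn [-0.0599 -0.0429 -0.0131]
[-0.046, 0.0023, -0.0358]
[-0.0475, 0.0038, -0.0337]
[-0.049, 0.0051, -0.0313]
[-0.0503, 0.0062, -0.0289]
[-0.0516, 0.0072, -0.0263]
[-0.0528, 0.008, -0.0236]
[-0.0538, 0.0087, -0.0208]
[-0.0548, 0.0091, -0.0179]
[-0.0556, 0.0094, -0.015]
[-0.0563, 0.0095, -0.012]
```

Request:
apply_moves --plan '[[[-0.06,-0.043,-0.013],[-0.046,0.002,-0.036],-1],[[-0.06,-0.043,-0.013],[-0.0475,0.004,-0.034],-1],[[-0.06,-0.043,-0.013],[-0.049,0.005,-0.031],-1],[[-0.06,-0.043,-0.013],[-0.05,0.006,-0.029],-1],[[-0.06,-0.043,-0.013],[-0.0515,0.007,-0.026],-1],[[-0.06,-0.043,-0.013],[-0.053,0.008,-0.0235],-1],[[-0.06,-0.043,-0.013],[-0.054,0.009,-0.021],-1],[[-0.06,-0.043,-0.013],[-0.055,0.009,-0.018],-1],[[-0.06,-0.043,-0.013],[-0.0555,0.0095,-0.015],-1],[[-0.06,-0.043,-0.013],[-0.056,0.0095,-0.012],-1],[[0,0,0],[0,0,0],-1]]'

```text
t: 2.35
ee_pos: [0.3511, 0.0398, 0.337]
tool_rot: [-1.486, -1.733, 0.958]
ft_force: [-0.5, -0.1, -0.3]
finger_gap: 0.0854
```

```bash
python3 -c "
from plan import *
print(sensors.observe()['qpos'].round(2),[ (round(d['p'],2),np.round(d['point'],1)) for c in ('top','side') if optics.grab_frame(c) is not None for l in ('lock_grip','selector_grip') for d in nets.spot_point(l,c)[:1]])
plan(tool(0),tcp(LOCK,.10))"
```

```text
[-0.32 -0.57 -0.83  0.82  0.25 -0.4 ] [(0.64, array([272.7, 217.2])), (0.83, array([265.8, 175.1])), (0.63, array([258.7, 218.8])), (0.63, array([325.9, 264.9]))]
total turn [-0.0655 -0.0339 -0.0006] shift(tool0) [-0.0486  0.1713  0.0248] rows 3
row turn [-0.0218 -0.0113 -0.0002]
[-0.0162, 0.0571, 0.0083]
[-0.0161, 0.0569, 0.0097]
[-0.016, 0.0567, 0.0111]
```

Request:
apply_moves --plan '[[[-0.022,-0.011,0],[-0.016,0.057,0.008],-1],[[-0.022,-0.011,0],[-0.016,0.057,0.01],-1],[[-0.022,-0.011,0],[-0.016,0.0565,0.011],-1],[[0,0,0],[0,0,0],-1]]'

```text
t: 3.15
ee_pos: [0.4217, 0.0141, 0.1717]
tool_rot: [-1.493, -1.814, 0.95]
ft_force: [-0.6, 0.8, -0.5]
finger_gap: 0.0854
```

```bash
python3 -c "
from plan import *
save('side','s1',(170,90,370,290),2.9);save('top','t1',(170,90,370,290),2.9)
a=cv2.imread('pics/s1.png')[:,60:460];b=cv2.imread('pics/t1.png')[:,90:490];cv2.imwrite('pics/c1.png',np.hstack([a,b]))
print(sensors.observe()['qpos'].round(2))
plan(tool(0),tcp(LOCK,.0),2)"
```

```text
[-0.37 -0.22 -1.15  0.11  0.31 -0.48]
total turn [-0.0028 -0.0035  0.0005] shift(tool0) [-0.0002  0.1002 -0.0012] rows 2
row turn [-0.0014 -0.0018  0.0002]
[-0.0001, 0.0501, -0.0006]
[-0.0001, 0.0501, -0.0005]
```

View pics/c1.png

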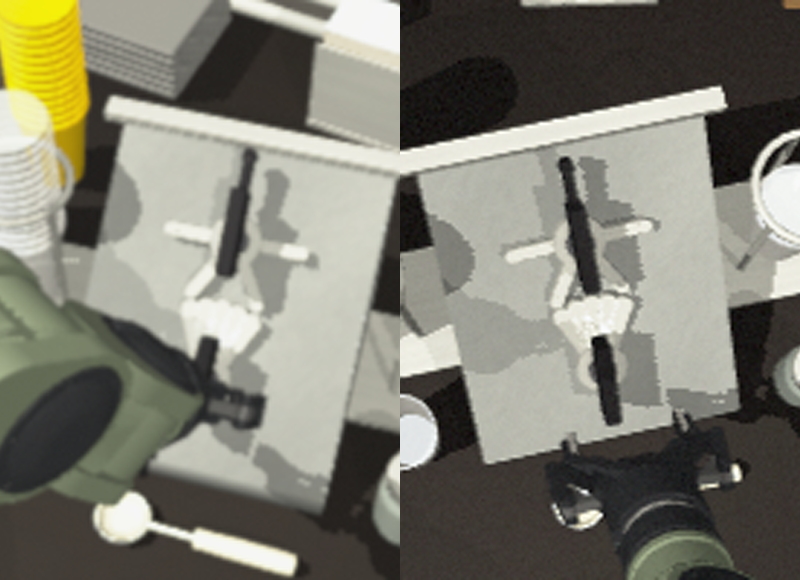

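Request:
apply_moves --plan '[[[-0.0015,-0.002,0],[0,0.025,-0.0005],-1],[[0,0,0],[0,0.025,-0.0005],-1],[[0,0,0],[0,0,0],-1]]'

```text
t: 3.62
ee_pos: [0.4546, 0.0177, 0.1389]
tool_rot: [-1.507, -1.825, 0.947]
ft_force: [-1.2, 0.8, -0.2]
finger_gap: 0.0855
```

```bash
python3 -c "
from plan import *
print(sensors.observe()['qpos'].round(3))
plan(tool(0),tcp(LOCK,.0),2)"
```

```text
[-0.316 -0.046 -1.171 -0.108  0.283 -0.428]
total turn [ 0.0041 -0.0001 -0.0028] shift(tool0) [0.0016 0.0512 0.0031] rows 2
row turn [ 0.0021 -0.     -0.0014]
[0.0008, 0.0256, 0.0016]
[0.0008, 0.0256, 0.0015]
```

Request:
apply_moves --plan '[[[0.002,0,-0.0015],[0.001,0.024,0.0015],-1],[[0.002,0,-0.0015],[0.001,0.025,0.0015],-1],[[0,0,0],[0,0,0],-1]]'

```text
t: 4.0
ee_pos: [0.4789, 0.0239, 0.0963]
tool_rot: [-1.501, -1.821, 0.949]
ft_force: [-0.3, 0.2, 0.9]
finger_gap: 0.0853
```

```bash
python3 -c "
from plan import *
print(sensors.observe()['qpos'].round(3))
plan(tool(0),tcp(LOCK,.0),1)
save('side','s2',(190,130,350,280),4);save('top','t2',(190,130,350,280),4)
a=cv2.imread('pics/s2.png')[:,100:500];b=cv2.imread('pics/t2.png')[:,130:530];cv2.imwrite('pics/c2.png',np.hstack([a,b]))
"
```

```text
[-0.271  0.132 -1.18  -0.299  0.259 -0.388]
total turn [-0.0014 -0.0017  0.0001] shift(tool0) [-0.      0.0019 -0.001 ] rows 1
row turn [-0.0014 -0.0017  0.0001]
[-0.0, 0.0019, -0.001]
```

View pics/c2.png

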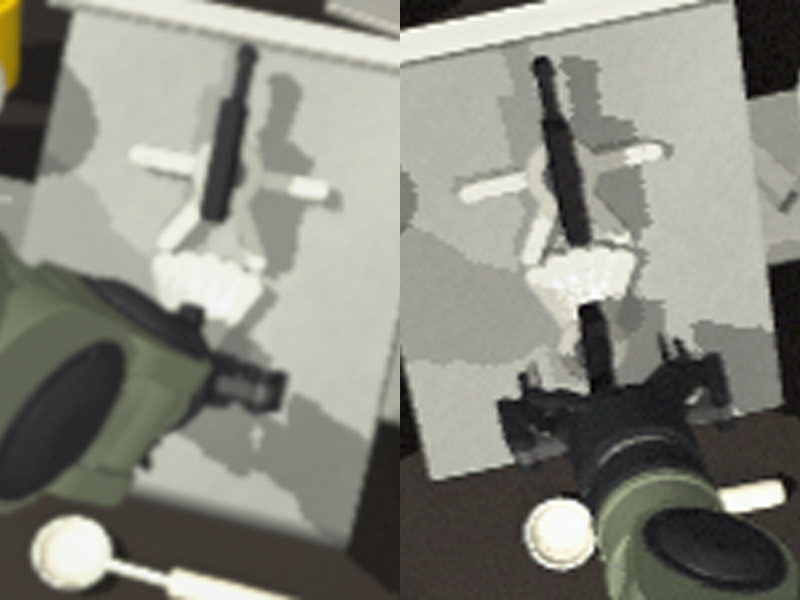

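Request:
apply_moves --plan '[[[0,0,0],[0,0.001,-0.001],0.3],[[0,0,0],[0,0,0],1],[[0,0,0],[0,0,0],1],[[0,0,0],[0,0,0],1],[[0,0,0],[0,0,0],1],[[0,0,0],[0,0,0],1]]' --grip_force 60

```text
t: 4.85
ee_pos: [0.4795, 0.0246, 0.0954]
tool_rot: [-1.5, -1.822, 0.946]
ft_force: [-10.0, 1.1, 14.6]
finger_gap: 0.0218
```

```bash
python3 -c "
from plan import *
s=sensors.observe();R=Ro.from_rotvec(s['tool_rot']).as_matrix();print(R.T@s['ft_force'],R.T@s['torque'])
plan(tool(0),tcp(LOCK,.0),1)"
```

```text
[  3.0272167  -17.49941179  -0.49116303] [ 0.29114036  0.0553105  -0.66874397]
total turn [-0.0006 -0.003   0.0016] shift(tool0) [-0.0006  0.0008 -0.0009] rows 1
row turn [-0.0006 -0.003   0.0016]
[-0.0006, 0.0008, -0.0009]
```

Request:
apply_moves --plan '[[[0,0,0],[0,-0.003,0],1],[[0,0,0],[0,0,0],1],[[0,0,0],[0,0,0],1]]'

```text
t: 5.22
ee_pos: [0.4789, 0.0244, 0.0964]
tool_rot: [-1.497, -1.821, 0.947]
ft_force: [25.4, 7.7, -35.2]
finger_gap: 0.0212
```

```bash
python3 -c "
from plan import *
s=sensors.observe();R=Ro.from_rotvec(s['tool_rot']).as_matrix();print(R.T@s['ft_force'],R.T@s['torque'],s['finger_gap'])
plan(tool(0),tcp(LOCK,.0),1)"
```

```text
[ 2.54393904 44.03924754 -1.57296105] [ 0.08786788 -0.0068321  -0.68823452] 0.021183931409988678
total turn [-0.0029 -0.0029  0.0032] shift(tool0) [-0.0005  0.0019 -0.0009] rows 1
row turn [-0.0029 -0.0029  0.0032]
[-0.0005, 0.0019, -0.0009]
```

Request:
apply_moves --plan '[[[0,0,0],[0,0.002,0],1],[[0,0.05,0],[0,0,0],1],[[0,0.08,0],[0,0,0],1],[[0,0.08,0],[0,0,0],1],[[0,0,0],[0,0,0],1]]'

```text
t: 5.85
ee_pos: [0.4793, 0.0244, 0.0958]
tool_rot: [-1.537, -1.671, 0.759]
ft_force: [2.6, 4.4, -2.0]
finger_gap: 0.0214
```

```bash
cat > st.py <<'E'
from plan import *
s=sensors.observe();R=Ro.from_rotvec(s['tool_rot']).as_matrix();print((R.T@s['ft_force']).round(2),(R.T@s['torque']).round(2),s['finger_gap'],s['qpos'].round(3))
rel=Ro.from_matrix(tool(0).T@R).as_rotvec(); print('rot vs tool(0)',rel.round(4),'pos off L',(R.T@(s['ee_pos']-tcp(LOCK))).round(4),'off S',(R.T@(s['ee_pos']-tcp(SEL))).round(4))
E
python3 st.py
```

```text
[ 4.08  3.61 -0.8 ] [ 0.35  0.05 -0.95] 0.021404469783031524 [-0.271  0.135 -1.18  -0.301  0.261 -0.177]
rot vs tool(0) [ 0.0015  0.2122 -0.0016] pos off L [ 0.0002 -0.0012  0.001 ] off S [-0.0271 -0.0011  0.1281]
```

Request:
apply_moves --plan '[[[0,0.1,0],[0,0,0],1],[[0,0.1,0],[0,0,0],1],[[0,0.1,0],[0,0,0],1],[[0,0.1,0],[0,0,0],1],[[0,0.1,0],[0,0,0],1],[[0,0.1,0],[0,0,0],1],[[0,0.1,0],[0,0,0],1],[[0,0.1,0],[0,0,0],1],[[0,0.1,0],[0,0,0],1],[[0,0.1,0],[0,0,0],1],[[0,0,0],[0,0,0],1]]'

```text
t: 7.22
ee_pos: [0.4791, 0.0241, 0.0956]
tool_rot: [-1.525, -0.905, -0.062]
ft_force: [2.5, 4.5, -1.7]
finger_gap: 0.0209
```

```bash
python3 st.py
```

```text
[2.95 3.31 3.05] [ 0.91  0.02 -0.15] 0.020866784145848857 [-0.271  0.135 -1.18  -0.301  0.26   0.821]
rot vs tool(0) [2.1000e-03 1.2111e+00 2.0000e-04] pos off L [-0.001  -0.0012  0.0006] off S [-0.1227 -0.001   0.0463]
```

Request:
apply_moves --plan '[[[0,0.07,0],[0,0,0],1],[[0,0.07,0],[0,0,0],1],[[0,0.05,0],[0,0,0],1],[[0,0.03,0],[0,0,0],1],[[0,0,0],[0,0,0],1]]'

```text
t: 7.85
ee_pos: [0.4791, 0.0241, 0.0956]
tool_rot: [-1.486, -0.73, -0.225]
ft_force: [2.1, 4.3, -3.8]
finger_gap: 0.0213
```

```bash
python3 st.py
```

```text
[0.73 4.76 3.74] [ 0.95 -0.51 -0.01] 0.021338047197850277 [-0.271  0.135 -1.18  -0.301  0.26   1.04 ]
rot vs tool(0) [2.0000e-03 1.4297e+00 7.0000e-04] pos off L [-0.0011 -0.0013  0.0003] off S [-0.1298 -0.001   0.0186]
```

Request:
apply_moves --plan '[[[0,-0.015,0],[0,0,0],1],[[0,0,0],[0,0,0],-1],[[0,0,0],[0,0,0],-1],[[0,0,0],[0,0,0],-1],[[0,0,0],[0,0,0],-1],[[0,0,0],[0,-0.03,0],-1],[[0,0,0],[0,-0.05,0],-1],[[0,0,0],[0,0,0],-1]]'

```text
t: 8.85
ee_pos: [0.435, 0.014, 0.1652]
tool_rot: [-1.493, -0.745, -0.222]
ft_force: [1.0, -0.4, 0.0]
finger_gap: 0.0852
```

```bash
python3 -c "
from plan import *
plan(tool(0),tcp(SEL,.10),1)
save('side','s3',(170,90,370,290),2.9);save('top','t3',(170,90,370,290),2.9)
a=cv2.imread('pics/s3.png')[:,60:460];b=cv2.imread('pics/t3.png')[:,90:490];cv2.imwrite('pics/c3.png',np.hstack([a,b]))
"
```

```text
total turn [ 7.3000e-03 -1.4167e+00 -6.0000e-04] shift(tool0) [ 0.127  -0.0152 -0.0185] rows 8
row turn [ 9.000e-04 -1.771e-01 -1.000e-04]
[0.0159, -0.0019, -0.0023]
[0.0152, -0.0019, -0.0051]
[0.0141, -0.0019, -0.0077]
[0.0125, -0.0019, -0.01]
[0.0106, -0.0019, -0.0121]
[0.0083, -0.0019, -0.0138]
[0.0057, -0.0019, -0.015]
[0.003, -0.002, -0.0158]
```

View pics/c3.png

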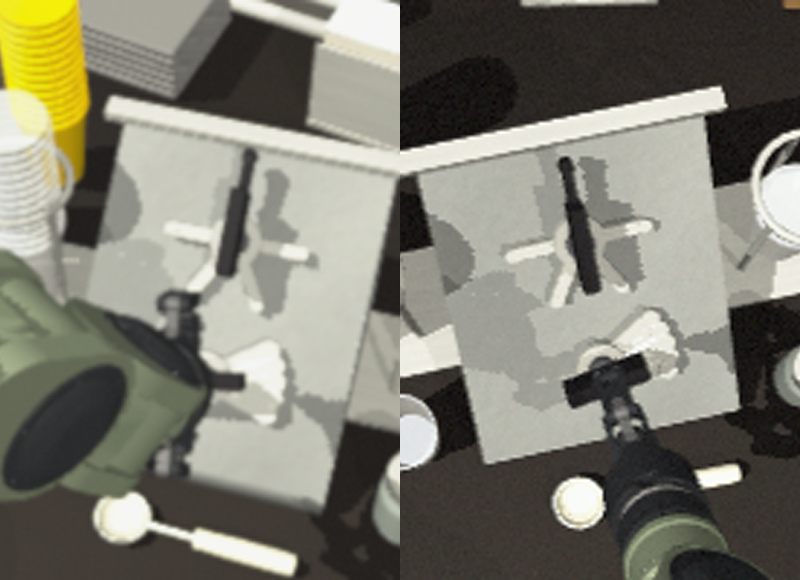

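Request:
apply_moves --plan '[[[0.001,-0.177,0],[0.016,-0.002,-0.0025],-1],[[0.001,-0.177,0],[0.015,-0.002,-0.005],-1],[[0.001,-0.177,0],[0.014,-0.002,-0.0075],-1],[[0.001,-0.177,0],[0.0125,-0.002,-0.01],-1],[[0.001,-0.177,0],[0.0105,-0.002,-0.012],-1],[[0.001,-0.177,0],[0.0085,-0.002,-0.014],-1],[[0.001,-0.177,0],[0.0055,-0.002,-0.015],-1],[[0.001,-0.177,0],[0.003,-0.002,-0.016],-1],[[0,0,0],[0,0,0],-1]]'

```text
t: 10.07
ee_pos: [0.53, 0.0342, 0.2463]
tool_rot: [-1.492, -1.817, 0.95]
ft_force: [0.4, 0.5, -0.5]
finger_gap: 0.0851
```

```bash
python3 st.py; python3 -c "
from plan import *
plan(tool(0),tcp(SEL,.05),2)"
```

```text
[ 0.4   0.66 -0.15] [ 0.53 -0.    0.01] 0.08510504538812637 [-0.206 -0.096 -0.84   0.265  0.226 -0.33 ]
rot vs tool(0) [ 0.0091  0.0039 -0.005 ] pos off L [ 0.0013 -0.0961 -0.1269] off S [ 0.0008 -0.0949  0.0031]
total turn [-0.0091 -0.0039  0.005 ] shift(tool0) [-0.0006  0.0449 -0.0027] rows 2
row turn [-0.0045 -0.0019  0.0025]
[-0.0003, 0.0225, -0.0013]
[-0.0002, 0.0225, -0.0012]
```

Request:
apply_moves --plan '[[[-0.0045,-0.002,0.0025],[0,0.0225,-0.0015],-1],[[-0.0045,-0.002,0.0025],[0,0.0225,-0.001],-1],[[0,0,0],[0,0.024,0],-1],[[0,0,0],[0,0.022,0],-1],[[0,0,0],[0,0,0],-1]]'

```text
t: 10.7
ee_pos: [0.5801, 0.0448, 0.1708]
tool_rot: [-1.498, -1.82, 0.951]
ft_force: [-0.5, -0.1, 0.0]
finger_gap: 0.0855
```

```bash
python3 st.py; python3 -c "
from h import *
save('side','s4',(190,110,350,260),4);save('top','t4',(190,110,350,260),4)
a=cv2.imread('pics/s4.png')[:,100:500];b=cv2.imread('pics/t4.png')[:,130:530];cv2.imwrite('pics/c4.png',np.hstack([a,b]))
"
```

```text
[-0.03 -0.32  0.39] [0.57 0.02 0.04] 0.08553679299770417 [-0.152  0.121 -0.867  0.005  0.195 -0.286]
rot vs tool(0) [ 0.0045  0.0015 -0.0008] pos off L [ 0.0014 -0.0042 -0.1264] off S [ 0.0012 -0.0036  0.0036]
```

View pics/c4.png

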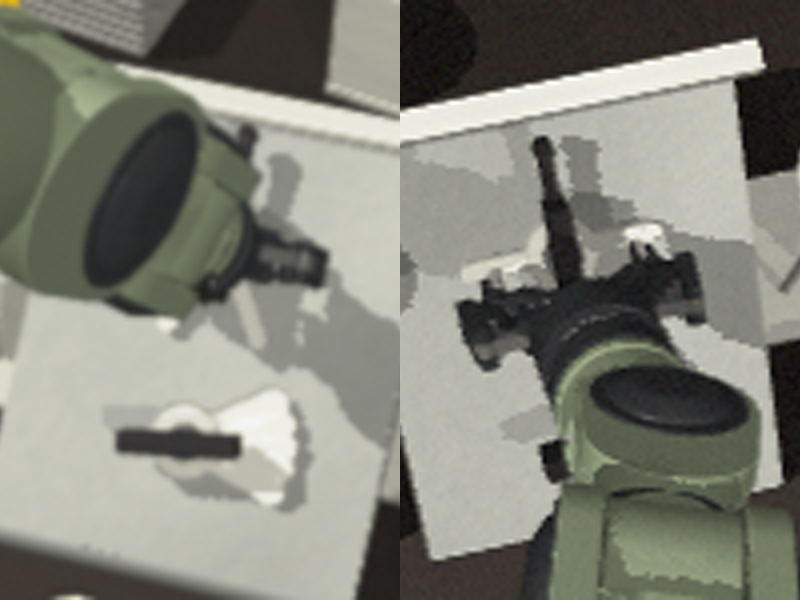

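Request:
apply_moves --plan '[[[0,0,0],[-0.001,0.002,-0.0035],0.3],[[0,0,0],[0,0,0],1],[[0,0,0],[0,0,0],1],[[0,0,0],[0,0,0],1],[[0,0,0],[0,0,0],1],[[0,0,0],[0,0,0],1]]'

```text
t: 11.55
ee_pos: [0.5861, 0.0446, 0.1769]
tool_rot: [-1.504, -1.828, 0.948]
ft_force: [-13.9, -1.6, 16.5]
finger_gap: 0.0155
```

```bash
python3 st.py
```

```text
[  1.09 -21.52   1.83] [ 0.54  0.02 -0.34] 0.015496719031420414 [-0.151  0.119 -0.856  0.009  0.196 -0.287]
rot vs tool(0) [-0.0044 -0.0022  0.0006] pos off L [-0.0005 -0.0047 -0.1347] off S [-0.0002 -0.0053 -0.0047]
```

Request:
apply_moves --plan '[[[0,0,0],[0,0,0],0.2],[[0,0,0],[0,0,0],0.2],[[0,0,0],[0,0,0.004],0.2],[[0,0,0],[0,0,0],0.2],[[0,0,0],[0,0,0],0.2]]'

```text
t: 12.18
ee_pos: [0.5827, 0.0436, 0.1723]
tool_rot: [-1.503, -1.825, 0.95]
ft_force: [0.1, 0.1, -0.0]
finger_gap: 0.0343
```

```bash
python3 st.py
```

```text
[ 0.03  0.09 -0.11] [ 0.54  0.06 -0.03] 0.03428608997046084 [-0.154  0.121 -0.866  0.     0.196 -0.29 ]
rot vs tool(0) [-0.001  -0.0016  0.0008] pos off L [-0.0007 -0.0035 -0.1292] off S [-0.0005 -0.0036  0.0008]
```

Request:
apply_moves --plan '[[[0,0,0],[0,0,0],1],[[0,0,0],[0,0,0],1],[[0,0,0],[0,0,0],1],[[0,0,0],[0,0,0],1]]'

```text
t: 12.68
ee_pos: [0.5822, 0.0438, 0.174]
tool_rot: [-1.504, -1.826, 0.949]
ft_force: [-19.8, -1.9, 19.1]
finger_gap: 0.0157
```

```bash
python3 st.py
```

```text
[  1.95 -27.04   5.13] [ 0.92  0.02 -0.04] 0.01573347034128243 [-0.154  0.117 -0.866  0.002  0.196 -0.289]
rot vs tool(0) [-0.0027 -0.0019  0.0011] pos off L [-0.0005 -0.0049 -0.1298] off S [-0.0003 -0.0052  0.0002]
```

Request:
apply_moves --plan '[[[0,0,0],[0,-0.0012,0],1],[[0,-0.05,0],[0,0,0],1],[[0,-0.08,0],[0,0,0],1],[[0,-0.08,0],[0,0,0],1],[[0,0,0],[0,0,0],1]]'

```text
t: 13.3
ee_pos: [0.5821, 0.0439, 0.1743]
tool_rot: [-1.449, -1.972, 1.145]
ft_force: [-9.1, 0.8, 9.0]
finger_gap: 0.0155
```

```bash
python3 st.py
```

```text
[  2.91 -12.43   1.36] [ 0.51 -0.18 -0.15] 0.015451677672393535 [-0.155  0.116 -0.866  0.004  0.197 -0.501]
rot vs tool(0) [-0.0024 -0.2129  0.0006] pos off L [-0.0276 -0.0052 -0.1269] off S [-0.0001 -0.0056  0.0002]
```

Request:
apply_moves --plan '[[[0,-0.1,0],[0,0,0],1],[[0,-0.1,0],[0,0,0],1],[[0,-0.1,0],[0,0,0],1],[[0,-0.1,0],[0,0,0],1],[[0,-0.1,0],[0,0,0],1],[[0,-0.1,0],[0,0,0],1],[[0,-0.1,0],[0,0,0],1],[[0,-0.08,0],[0,0,0],1],[[0,0,0],[0,0,0],1]]'

```text
t: 14.42
ee_pos: [0.5816, 0.0445, 0.174]
tool_rot: [0.983, 2.235, -1.75]
ft_force: [-9.4, 1.2, 9.3]
finger_gap: 0.0152
```

```bash
python3 st.py
```

```text
[  3.31 -12.81  -1.45] [-0.1  -0.16 -0.84] 0.015190952404918965 [-0.154  0.116 -0.866  0.004  0.198 -1.281]
rot vs tool(0) [-2.40e-03 -9.93e-01 -1.00e-04] pos off L [-0.1081 -0.0053 -0.0711] off S [ 0.0008 -0.0056 -0.0001]
```

Request:
apply_moves --plan '[[[0,-0.04,0],[0,0,0],1],[[0,-0.04,0],[0,0,0],1],[[0,0,0],[0,0,0],1],[[0,0,0],[0,0,0],1]]'

```text
t: 14.92
ee_pos: [0.5815, 0.0445, 0.174]
tool_rot: [0.902, 2.191, -1.756]
ft_force: [-10.8, 2.1, 11.2]
finger_gap: 0.0155
```

```bash
python3 st.py
```

```text
[  3.7  -14.99  -2.74] [-0.41  1.63 -0.84] 0.01552066017246441 [-0.155  0.116 -0.866  0.005  0.199 -1.356]
rot vs tool(0) [-2.7000e-03 -1.0675e+00 -6.0000e-04] pos off L [-0.113  -0.0053 -0.0629] off S [ 0.0009 -0.0056 -0.0002]
```

Request:
apply_moves --plan '[[[0,0.012,0],[0,0,0],1],[[0,0,0],[0,0,0],-1],[[0,0,0],[0,0,0],-1],[[0,0,0],[0,0,0],-1],[[0,0,0],[0,0,0],-1],[[0,0,0],[0,-0.03,0],-1],[[0,0,0],[0,-0.05,0],-1],[[0,0,0],[0,-0.02,0],-1],[[0,0,0],[0,0,0],-1]]'

```text
t: 16.05
ee_pos: [0.5263, 0.0323, 0.2571]
tool_rot: [0.914, 2.19, -1.756]
ft_force: [0.4, -0.6, -0.3]
finger_gap: 0.085
```

```bash
python3 st.py; python3 -c "
from plan import *
plan(tool(-1.4),tcp(LOCK,.10),1)
save('side','s5',(170,90,370,290),2.9);save('top','t5',(170,90,370,290),2.9)
a=cv2.imread('pics/s5.png')[:,60:460];b=cv2.imread('pics/t5.png')[:,90:490];cv2.imwrite('pics/c5.png',np.hstack([a,b]))
"
```

```text
[-0.37  0.43  0.54] [ 0.32 -0.02 -0.47] 0.08503960095115244 [-0.211 -0.125 -0.842  0.277  0.227 -1.396]
rot vs tool(0) [-0.003  -1.0601  0.0046] pos off L [-0.115  -0.1055 -0.0631] off S [-0.0016 -0.1061  0.0004]
total turn [ 6.5000e-03  2.4601e+00 -1.9000e-03] shift(tool0) [0.1145 0.0055 0.0631] rows 14
row turn [ 5.000e-04  1.757e-01 -1.000e-04]
[0.0082, 0.0004, 0.0045]
[0.0073, 0.0004, 0.0059]
[0.0061, 0.0004, 0.007]
[0.0048, 0.0004, 0.008]
[0.0033, 0.0004, 0.0087]
[0.0017, 0.0004, 0.0092]
[0.0001, 0.0004, 0.0093]
[-0.0015, 0.0004, 0.0092]
[-0.0031, 0.0004, 0.0088]
[-0.0046, 0.0004, 0.0081]
[-0.0059, 0.0004, 0.0072]
[-0.0071, 0.0004, 0.006]
[-0.0081, 0.0004, 0.0047]
[-0.0088, 0.0004, 0.0032]
```

View pics/c5.png

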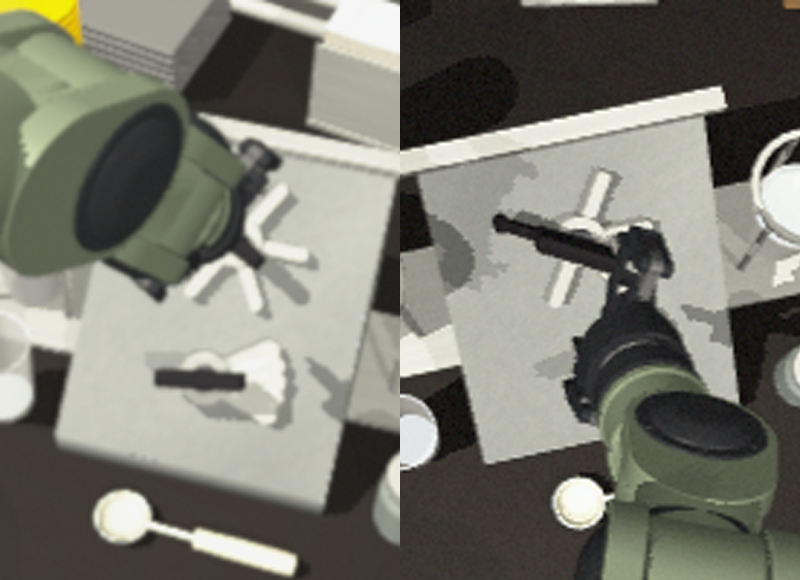

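Request:
apply_moves --plan '[[[0.0005,0.176,0],[0.008,0,0.0045],-1],[[0.0005,0.176,0],[0.007,0,0.006],-1],[[0.0005,0.176,0],[0.006,0,0.007],-1],[[0.0005,0.176,0],[0.005,0,0.008],-1],[[0.0005,0.176,0],[0.003,0,0.009],-1],[[0.0005,0.176,0],[0.002,0,0.009],-1],[[0.0005,0.176,0],[0,0,0.009],-1],[[0.0005,0.176,0],[-0.0015,0,0.009],-1],[[0.0005,0.176,0],[-0.003,0,0.009],-1],[[0.0005,0.176,0],[-0.0045,0,0.008],-1],[[0.0005,0.176,0],[-0.006,0,0.007],-1],[[0.0005,0.176,0],[-0.007,0,0.006],-1],[[0.0005,0.176,0],[-0.008,0,0.005],-1],[[0.0005,0.175,0],[-0.009,0,0.003],-1],[[0,0,0],[0,0,0],-1],[[0,0,0],[0,0,0],-1]]'

```text
t: 18.15
ee_pos: [0.4214, 0.0129, 0.1808]
tool_rot: [-1.492, -0.751, -0.202]
ft_force: [0.7, -0.6, -0.3]
finger_gap: 0.0854
```

```bash
python3 st.py; python3 -c "
from plan import *
plan(tool(-1.4),tcp(LOCK,.003),1)"
```

```text
[ 0.17  0.57 -0.74] [0.09 0.   0.49] 0.08538797037516586 [-0.377 -0.232 -1.14   0.134  0.313  0.916]
rot vs tool(0) [0.0038 1.4009 0.0027] pos off L [-0.0009 -0.1047  0.0004] off S [-0.129  -0.1042  0.0224]
total turn [-0.0011 -0.0009 -0.0042] shift(tool0) [ 0.0009  0.1017 -0.0004] rows 2
row turn [-0.0005 -0.0005 -0.0021]
[0.0004, 0.0509, -0.0002]
[0.0003, 0.0509, -0.0002]
```

Request:
apply_moves --plan '[[[0,0,-0.002],[0,0.03,0],-1],[[0,0,-0.002],[0.001,0.03,0],-1],[[0,0,0],[0,0.022,0],-1],[[0,0,0],[0,0.02,0],-1],[[0,0,0],[0,0,0],-1],[[0,0,0],[0,0,0],-1]]'

```text
t: 18.9
ee_pos: [0.4789, 0.0246, 0.0981]
tool_rot: [-1.491, -0.753, -0.206]
ft_force: [-0.3, -0.6, -0.1]
finger_gap: 0.0857
```

```bash
python3 st.py
```

```text
[-0.45 -0.12 -0.47] [0.07 0.01 0.55] 0.08568393700528588 [-0.271  0.127 -1.179 -0.293  0.26   1.014]
rot vs tool(0) [ 1.1000e-03  1.4025e+00 -7.0000e-04] pos off L [ 0.0003 -0.0033  0.0006] off S [-0.1279 -0.0032  0.0224]
```

Request:
apply_moves --plan '[[[0,0,0],[0,0,0],1],[[0,0,0],[0,0,0],1],[[0,0,0],[0,0,0],1],[[0,0,0],[0,0,0],1],[[0,0,0],[0,0,0],1],[[0,0,0],[0,-0.001,0],1],[[0,0,0],[0,0,0],1]]'

```text
t: 19.77
ee_pos: [0.4772, 0.0226, 0.0992]
tool_rot: [-1.496, -0.751, -0.208]
ft_force: [-25.4, -6.5, 30.3]
finger_gap: 0.0153
```

```bash
python3 st.py
```

```text
[ -4.36 -39.8   -0.96] [-0.92  0.08  1.38] 0.015287191522817482 [-0.273  0.12  -1.182 -0.29   0.256  1.014]
rot vs tool(0) [-0.0026  1.4043  0.0046] pos off L [-0.001  -0.0054 -0.0009] off S [-0.1292 -0.0053  0.0207]
```

Request:
apply_moves --plan '[[[0,0,0],[0,-0.0018,0],1],[[0,0,0],[0,0,0],1],[[0,-0.05,0],[0,0,0],1],[[0,-0.08,0],[0,0,0],1],[[0,-0.08,0],[0,0,0],1],[[0,0,0],[0,0,0],1]]'

```text
t: 20.52
ee_pos: [0.4772, 0.0228, 0.0998]
tool_rot: [-1.531, -0.917, -0.05]
ft_force: [-0.1, -5.0, -5.3]
finger_gap: 0.0148
```

```bash
python3 st.py
```

```text
[-5.42  3.75 -3.09] [-0.56 -0.11  1.36] 0.014797159577892545 [-0.274  0.118 -1.179 -0.284  0.258  0.803]
rot vs tool(0) [0.     1.1945 0.0034] pos off L [-0.0008 -0.0059 -0.0005] off S [-0.1217 -0.0056  0.0473]
```

Request:
apply_moves --plan '[[[0,-0.08,0],[0,0,0],1],[[0,-0.08,0],[0,0,0],1],[[0,-0.08,0],[0,0,0],1],[[0,-0.08,0],[0,0,0],1],[[0,-0.08,0],[0,0,0],1],[[0,0,0],[0,0,0],1]]'

```text
t: 21.28
ee_pos: [0.4775, 0.0232, 0.1001]
tool_rot: [-1.568, -1.232, 0.263]
ft_force: [2.0, -4.3, -5.2]
finger_gap: 0.0151
```

```bash
python3 st.py
```

```text
[-4.65  4.9  -1.86] [ 0.01 -0.15  1.49] 0.015085242943841422 [-0.274  0.117 -1.179 -0.285  0.259  0.404]
rot vs tool(0) [1.000e-04 7.951e-01 1.800e-03] pos off L [-0.0003 -0.0059 -0.0002] off S [-0.0931 -0.0058  0.0908]
```

Request:
apply_moves --plan '[[[0,-0.1,0],[0,0,0],1],[[0,-0.1,0],[0,0,0],1],[[0,-0.1,0],[0,0,0],1],[[0,-0.1,0],[0,0,0],1],[[0,-0.1,0],[0,0,0],1],[[0,-0.1,0],[0,0,0],1],[[0,-0.1,0],[0,0,0],1],[[0,-0.05,0],[0,0,0],1],[[0,0,0],[0,0,0],1]]'

```text
t: 22.4
ee_pos: [0.4777, 0.0243, 0.1003]
tool_rot: [-1.51, -1.793, 0.908]
ft_force: [2.4, 0.5, -4.5]
finger_gap: 0.0152
```

```bash
python3 st.py
```

```text
[-0.02  5.14  0.55] [ 0.86 -0.17  0.64] 0.015223535253008503 [-0.273  0.117 -1.179 -0.285  0.261 -0.346]
rot vs tool(0) [-0.0004  0.0447 -0.0009] pos off L [ 0.0006 -0.0059 -0.0004] off S [-0.0052 -0.006   0.1295]
```

Nearly there; press on to the stop.

Request:
apply_moves --plan '[[[0,-0.03,0],[0,0,0],1],[[0,-0.03,0],[0,0,0],1],[[0,0,0],[0,0,0],1],[[0,0,0],[0,0,0],1]]'

```text
t: 22.9
ee_pos: [0.4776, 0.0243, 0.1003]
tool_rot: [-1.497, -1.835, 0.962]
ft_force: [4.6, 2.1, -4.3]
finger_gap: 0.015
```

```bash
python3 st.py
```

```text
[ 1.19  6.35 -1.54] [0.64 1.53 0.26] 0.01499909630823344 [-0.273  0.117 -1.179 -0.285  0.262 -0.406]
rot vs tool(0) [-0.0004 -0.0151 -0.0013] pos off L [ 0.0007 -0.0059 -0.0004] off S [ 0.0026 -0.006   0.1296]
```

Request:
apply_moves --plan '[[[0,0.008,0],[0,0,0],1],[[0,0,0],[0,0,0],-1],[[0,0,0],[0,0,0],-1],[[0,0,0],[0,0,0],-1],[[0,0,0],[0,0,0],-1],[[0,0,0],[0,-0.03,0],-1],[[0,0,0],[0,-0.05,0],-1],[[0,0,0],[0,-0.05,0],-1],[[0,0,0],[0,-0.04,0],-1],[[0,0,0],[0,0,0],-1],[[0,0,0],[0,0,0],-1]]'

```text
t: 24.28
ee_pos: [0.382, 0.0052, 0.2392]
tool_rot: [-1.5, -1.83, 0.957]
ft_force: [0.3, -0.2, 0.6]
finger_gap: 0.0859
```

```bash
python3 st.py; python3 -c "
from h import *
save('side','s6',(150,80,370,300),2.6);save('top','t6',(150,80,370,300),2.6)
a=cv2.imread('pics/s6.png')[:,70:470];b=cv2.imread('pics/t6.png')[:,100:500];cv2.imwrite('pics/c6.png',np.hstack([a,b]))
"
```

```text
[-0.25 -0.37 -0.59] [0.58 0.   0.01] 0.0859182468450826 [-0.486 -0.445 -1.067  0.449  0.369 -0.593]
rot vs tool(0) [-0.0008 -0.0089  0.    ] pos off L [ 0.0002 -0.1756 -0.0003] off S [ 0.0013 -0.1757  0.1297]
```

View pics/c6.png

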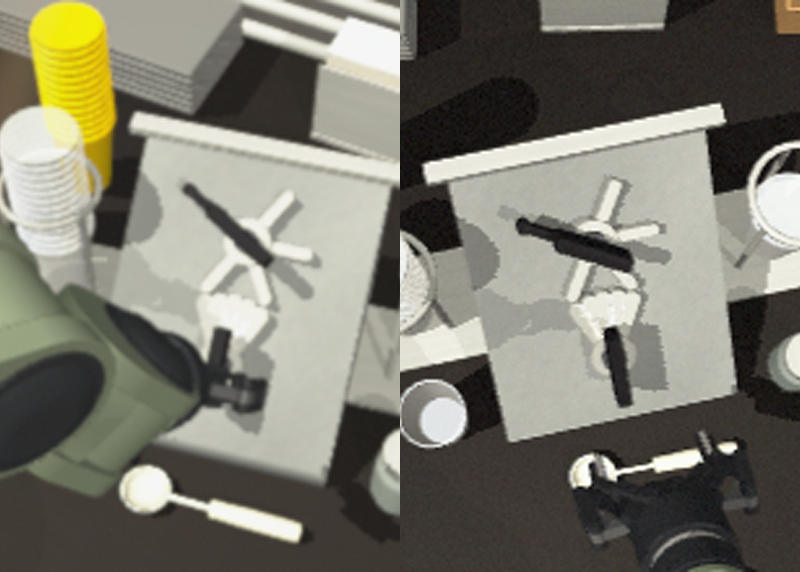

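```bash
python3 -c "
from cell import order; print(order.close_job())"
```

```text
the job is handed in; nothing more can be done
None
```

The job is done and handed in at about 24 s of the 58 s allowed. The tall clear stack stands in the left lane, so that is the side I chose. I left the red and yellow look-alike stacks alone.

- **Unlock:** I turned the lock handle clockwise to its stop. The tool stood at about 1.43 rad, with a counter-torque of 0.5 N m.
- **Select:** I swung the selector left to its stop, never to the right. It ended at about 1.06 rad, with 1.6 N m against the stop.
- **Lock:** I turned the lock handle all the way back to its stop. It read about 0 rad, with 1.5 N m against the stop.

**Last checks:**
- The final pictures show the selector pointing to the left lane and the lock bar straight up the slope. The bolt is back between two teeth of the star wheel.
- The cups, sugar jar, tumbler and spoon look unmoved; I compared them by eye, not by measurement.
- The gripper is open, about 0.18 m clear of the lock handle, and reads no contact force.

**Disagreements along the way:**
- The first lock grip read 21 mm across the 16 mm bar. It still turned the bar to the stop. The later grips read about 15 to 16 mm.
- On the selector I regripped once because the tool was about 5 mm off along the bar.
- Pulling back to relieve a grip gave brief forces along the tool axis of up to 44 N, felt through the fingers. That is well below the 120 N wrist limit.

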